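# Pack the soldering tray for the next shift

### The job

Pack the soldering tray for the next shift: stand the red-capped flux bottle in the small round recess, the full spool of solder in the square one and the brass-wool tip cleaner in the large round one, and lay the red side cutters flat between the rails of the long rest, each right down on the yellow floor. The blue-capped cleaner bottle and the empty blue reel do not belong in it: leave them standing where they are.

Things in the scene. Friction and masses are not known exactly. Their poses are not given: they have to be found in the camera images.
- flux_mid (a point): small white flux bottle with a red needle cap, standing upright: 34 mm diameter up to 62 mm from its foot, then the narrow cap to 95 mm; about 45 g. Wanted in the tray. The point is on its axis, 47.5 mm above its foot; z up the bottle.
- spool_mid (a point): full spool of solder wire standing on its flange: grey flanges, silvery wire between them, 54 mm diameter, 40 mm high, about 0.25 kg. Wanted in the tray. The point is its centre, 20 mm above its foot; z along the spool's axis.
- cleaner_mid (a point): soldering-tip cleaner: round black pot with brass wool in its mouth, 62 mm diameter (slightly narrower above 30 mm), 36 mm high, about 90 g. Wanted in the tray. The point is on its axis, 18 mm above its foot; z up.
- cutter_mid (a point): side cutters with red handles lying flat, about 130 mm long, 12 mm thick, about 75 g; 46 mm over the flare of the handles, but the fingers meet the solid at 34 mm width, everywhere along it. Wanted in the tray. The point is its centre, 6 mm above its underside, where to grip it; x along the tool, y across both handles (the direction to grip), z up.
- nest_flux_floor (a point): the small round recess (50 mm diameter) for the flux bottle, in a fixed black insert, 97 (x) by 158 mm (y), one of four set 2 x 2 in a grey steel tray (neighbours 99 mm away in x, 159 in y; order varies). Deck level all round, 20 mm above the bench; recess 10 mm deep, yellow floor. Point: centre of that floor, 10 mm above the bench; z up
- nest_spool_floor (a point): the square recess (70 x 70 mm) for the spool of solder, in a fixed black insert, 97 (x) by 158 mm (y), one of four set 2 x 2 in a grey steel tray (neighbours 99 mm away in x, 159 in y; order varies). Deck level all round, 20 mm above the bench; recess 10 mm deep, yellow floor. Point: centre of that floor, 10 mm above the bench; z up
- nest_cleaner_floor (a point): the large round recess (78 mm diameter) for the tip cleaner, in a fixed black insert, 97 (x) by 158 mm (y), one of four set 2 x 2 in a grey steel tray (neighbours 99 mm away in x, 159 in y; order varies). Deck level all round, 20 mm above the bench; recess 10 mm deep, yellow floor. Point: centre of that floor, 10 mm above the bench; z up
- nest_cutter_floor (a point): long rest for the side cutters, on a fixed black insert, 97 (x) by 158 mm (y), one of four set 2 x 2 in a grey steel tray (neighbours 99 mm away in x, 159 in y; order varies). Yellow floor 60 x 146 mm, 20 mm above the bench, level with the other decks, between corner rails 10 mm high; open over the middle 56 mm of both long sides for the fingers. Point: centre of that floor; z up, y along it: the cutters lie along y, either way round
- ipa_mid (a point): the look-alike bottle: bigger white cleaner bottle with a blue cap, 60 mm diameter, 137 mm high, loose. It stays where it stands. The point is on its axis 68.5 mm above its foot; z up.
- reel_mid (a point): the look-alike reel: empty blue plastic reel with a bare thin core, 54 mm diameter, 40 mm high, loose and light. It stays where it stands. The point is its centre, 20 mm above its foot; z up.
Mind the look-alikes: they are no part of the job. There is more than one size of the part that bears cutter_mid; the job needs the largest.

How it is judged:
At the end, for the whole second after the job is handed in: Bottle, spool and cleaner upright on the floors of their recesses (13 mm, height 4 mm, 0.12 rad); cutters flat on the rest's floor (17 mm, 0.25 rad of its length, either way round); cleaner bottle and empty reel upright within 30 mm of where they were; all released and at rest (horizontal distance between flux_mid and nest_flux_floor below 0.013 m and z of flux_mid in the frame of nest_flux_floor between 0.0435 and 0.0515 m and angle between each of flux_mid, spool_mid, cleaner_mid, cutter_mid's own z axis and vertical below 0.12 rad and horizontal distance between spool_mid and nest_spool_floor below 0.013 m and z of spool_mid in the frame of nest_spool_floor between 0.016 and 0.024 m and horizontal distance between cleaner_mid and nest_cleaner_floor below 0.013 m and z of cleaner_mid in the frame of nest_cleaner_floor between 0.014 and 0.022 m and horizontal distance between cutter_mid and nest_cutter_floor below 0.017 m and z of cutter_mid in the frame of nest_cutter_floor between 0.002 and 0.01 m and angle between the x axis of cutter_mid and the y axis of nest_cutter_floor, either way round below 0.25 rad and distance of each of ipa_mid, reel_mid from where it was at the start of the episode below 0.03 m and angle between each of ipa_mid, reel_mid's own z axis and vertical below 0.15 rad); the robot touches nothing.
It fails at once if the cleaner bottle is shifted more than 30 mm or knocked over (distance of ipa_mid from where it was at the start of the episode above 0.03 m).
It fails at once if the empty reel is shifted more than 30 mm or knocked over (distance of reel_mid from where it was at the start of the episode above 0.03 m).
It also fails if it takes over 112 s, if anything falls off the work surface, if the arm or the gripper's body presses on something with over 40 N, if the wrist force passes 120 N, or if a joint passes its speed limit or range.

### The arm

A 6-joint arm with a two-finger parallel gripper is mounted at the origin on a cart in front of the work surface, level with it; the furniture and walls round the work are solid. World frame = base frame: x ahead of the robot, y to its left, z up, the work surface at z = 0. Lengths are in m, angles in rad, forces in N, time in s.
With the tool pointing down it reaches from about 0.275 to 0.875 m from the base axis. Payload 12.5 kg.
Tool frame: the origin (TCP) lies between the finger pads; the fingertips stand robot.nose_length ahead of it and the grasp point (between the pads) lies 3 mm ahead of it (robot.nose_length is the distance from the TCP to the fingertips, in m); z points along the fingers, y is the direction in which the jaws open and shut (so a half turn about z gives the same grasp; the last joint's range is limited). The gripper opens to 85 mm and grips with 20 to 120 N. Pads are 22 mm wide; open, the fingers measure 114 mm over their backs; the gripper's body (76 mm by 85 mm) begins 54 mm behind the grasp point. The pads swing forward as they close: fully open they stand 13 mm farther back than shut.
Start: joints at [-1.4, 0.351, 1.652, -0, 1.139, -0.085], TCP at [0.139, -0.532, 0.253] pointing down, gripper open.
Joint ranges: [-2.75, 2.75], [-0.79, 2.1], [0.01, 2.65], [-1.57, 4.71], [0.07, 3.14], [-2.87, 2.87]. Speed limits (rad/s): [2.22, 2.22, 2.79, 3.14, 3.14, 3.14].

### API

Orientations are given as a unit quaternion [w, x, y, z].
In Python, from plant import robot, snapshot gives the robot as it stands.
- The arm moves only by the tool drive_tool, never from a script. Its argument "increments" is a list of rows, each a list of 3 entries, a list of its own where there are three numbers: the finger opening in mm, from 0 to 85.4, then the shift along the world's x, y, z in mm, then the turn, a rotation vector about the world's x, y, z in rad. A call has 1 to 8 rows; each row shifts and turns the commanded pose from where the row before left it; what a row does not reach is not made up. A row lasts 1/12 s, in which the tool goes at most 41.7 mm and 7.16 degrees, less where a joint would pass 70% of its speed; a pose out of reach is approached as far as the arm can. A call with a gripper value outside its range is refused whole. The fingers move at their own pace and stop on an object; "grip_force" is the grip in N (left out, the last holds). Time passes only in rows, so rows that do not move let the fingers close. It gives the time, the measured TCP pose, the force and the opening at its end, in the units of the state.
- robot.sense(): the state, without advancing time (a new reading comes with each control period).
- snapshot(name): name is "scene" or "side" or "wrist"; returns a dict with "pixels" (420x560x3 uint8, blue, green, red), "camera_matrix" (3x3 intrinsics, pixels), "origin" and "attitude" of the camera in the world; the wrist camera has in their place "tool_from_camera" (4x4, takes a point from camera to tool coordinates, whose origin is the TCP and whose axes are the flange's). Camera axes: x right, y down, z forward; pixel columns grow to the right and rows downward; lengths in m; the calibration is good to about 2 mm. A picture is of the moment at which its call begins: read the wrist's pose just before it. There is no depth.
- robot.finish_job(): hands the job in, once; it reports no verdict.
The state is a dict: "time_s": time; "joint_positions": joint angles; "qd": joint speeds; "effort": joint torques, N m; "tool_pos": TCP position; "tool_rot": TCP orientation; "force": force on the tool from outside, world axes, zero at the start; "ft_torque": the same for the moment, N m; "opening": finger opening in m.
Only numpy, scipy, OpenCV 4.12 (cv2) and the standard library are available. Lean on these libraries where they do the work, as an engineer would, in place of code of your own. Each camera call takes 0.05 s, during which the arm holds its last target. There are 200 camera calls.

## Working session

There is one attempt and no reset: what is moved stays moved. The work goes in short steps, Python scripts to look and compute and a tool call to move; the robot and the scene stay as the last step left them, time stands still between calls to the robot, and variables do not carry over. Pictures are saved under pics/ and viewed, about 12 in all and at most 16, crops included, and the job is handed in when it is done.

Besides the shell and the picture viewer there is one more tool, called after "Call:" in YAML: its name, and indented under it one key for each argument. drive_tool: Moves the arm, as the interface text tells. Its arguments: {"type":"object","properties":{"increments":{"type":"array"},"grip_force":{"type":"number"}},"required":["increments"]}

```bash
mkdir -p pics; ls
cat > h.py <<'E'
import numpy as np, cv2
from scipy.spatial.transform import Rotation as R
from plant import robot, snapshot
def rot(q):
    q=np.array(q,float)
    return q if q.ndim==2 else R.from_quat([q[1],q[2],q[3],q[0]]).as_matrix()
def snap(n,f=None):
    st=robot.sense(); s=snapshot(n)
    if n=="wrist":
        T=np.array(s["tool_from_camera"]); Rt=rot(st["tool_rot"])
        o=Rt@T[:3,3]+st["tool_pos"]; A=Rt@T[:3,:3]
    else: o=np.array(s["origin"]);A=rot(s["attitude"])
    if f: cv2.imwrite("pics/"+f+".png",s["pixels"]); np.savez("pics/"+f+".npz",K=s["camera_matrix"],o=o,A=A)
    return s["pixels"]
def px2w(f,u,v,z):
    d=np.load("pics/"+f+".npz"); r=d["A"]@np.linalg.inv(d["K"])@[u,v,1]
    return d["o"]+r*(z-d["o"][2])/r[2]
def w2px(f,p):
    d=np.load("pics/"+f+".npz"); c=d["A"].T@(np.array(p)-d["o"]); c=d["K"]@c; return c[:2]/c[2]
E
python3 - <<'E'
from h import *
a=snap("scene","scene0");b=snap("side","side0");c=snap("wrist","wrist0")
print(robot.nose_length,robot.sense())
for f in("scene0","side0","wrist0"):
    d=np.load(f"pics/{f}.npz");print(f,d["o"],d["A"][:,2])
E
```

```text
pics
0.022 {'time_s': 0.15, 'joint_positions': array([-1.39958367e+00,  3.51118535e-01,  1.65227222e+00, -2.23250099e-06,
        1.13905501e+00, -8.46183967e-02]), 'qd': array([-0.00031373, -0.00137374, -0.00150492,  0.00050467,  0.00069923,
        0.00080484]), 'effort': array([ 7.89185924e-04, -5.06252289e+01, -2.91501796e+01, -9.04656463e-05,
        3.33793294e-03,  2.46097517e-05]), 'tool_pos': array([ 0.1391535 , -0.53187459,  0.2528806 ]), 'tool_rot': array([-4.26109409e-04,  9.91829808e-01,  1.27567432e-01, -1.94754257e-05]), 'force': array([-0.07788368, -0.07210383, -0.15418641]), 'ft_torque': array([ 0.00995613, -0.01232834,  0.01675248]), 'opening': 0.08518340346156505}
scene0 [-0.2723223   0.54051254  0.67774875] [ 0.71569503 -0.41747329 -0.55990774]
side0 [0.10729697 1.40408147 0.66080594] [ 0.25252908 -0.88498342 -0.39119484]
wrist0 [ 0.2047878  -0.51485144  0.37319123] [-0.25982504 -0.06643215 -0.9633679 ]
```

View pics/scene0.png

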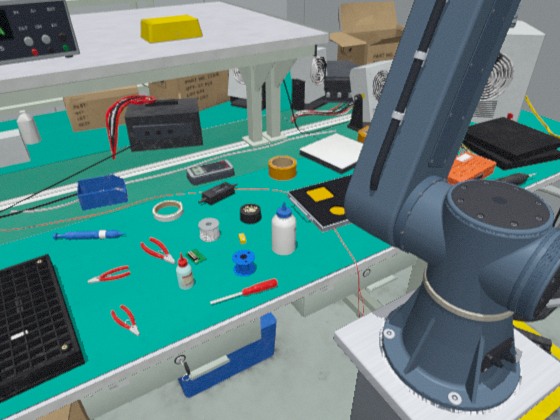

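View pics/side0.png

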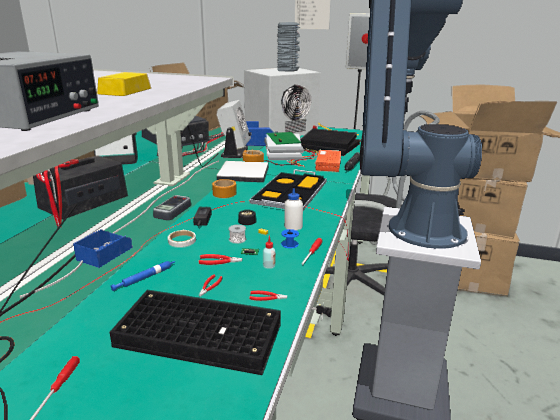

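Scene view: cutters at (157,250), (110,274) and (124,320). Wanted: flux (184,272), spool (208,229), tip cleaner (251,212). Look-alikes: IPA bottle (284,230), blue reel (244,263). The tray is at about (325,200), partly hidden by the arm. Next I turn these pixels into positions and take crops of the cutters and tray.

Run:
```python
from h import *
S=dict(flux=(185,288,0),spool=(208,222,.04),clean=(251,207,.036),ipa=(284,250,0),reel=(244,254,.04),cutA_nose=(173,262,.006),cutA_h=(148,243,.006),cutB_nose=(90,279,.006),cutB_h=(129,270,.006),cutC_nose=(138,333,.006),cutC_h=(116,309,.006),drv=(276,284,.01))
for k,v in S.items(): print(k,px2w("scene0",*v).round(3))
T=dict(flux=(269,268,0),spool=(237,228,.04),clean=(247,213,.036),ipa=(293,228,0),reel=(290,233,.04),trayL=(250,199,.01),trayN=(310,207,.01),trayR=(326,178,.01),trayF=(272,172,.01),y1=(283,194,.01),y2=(300,198,.01),y3=(292,182,.01),y4=(310,183,.01),cutAl=(198,259,.006),cutAr=(242,260,.006),cutCl=(250,295,.006),cutCr=(288,297,.006),cutBl=(200,293,.006),cutBr=(221,277,.006))
for k,v in T.items(): print("s",k,px2w("side0",*v).round(3))
a=cv2.imread("pics/scene0.png")[200:345,70:300]; b=cv2.imread("pics/side0.png")[160:305,180:340]
a=cv2.resize(a,None,fx=2,fy=2,interpolation=2);b=cv2.resize(b,None,fx=2,fy=2,interpolation=2)
cv2.imwrite("pics/c1.png",np.hstack([a,b]))
```

```text
flux [0.42  0.375 0.   ]
spool [0.578 0.247 0.04 ]
clean [0.587 0.115 0.036]
ipa [0.418 0.111 0.   ]
reel [0.414 0.225 0.04 ]
cutA_nose [0.513 0.37  0.006]
cutA_h [0.618 0.401 0.006]
cutB_nose [0.556 0.555 0.006]
cutB_h [0.54  0.47  0.006]
cutC_nose [0.343 0.502 0.006]
cutC_h [0.431 0.525 0.006]
drv [0.316 0.196 0.01 ]
s flux [0.425 0.378 0.   ]
s spool [0.57  0.246 0.04 ]
s clean [0.581 0.124 0.036]
s ipa [0.423 0.116 0.   ]
s reel [0.404 0.229 0.04 ]
s trayL [ 0.633 -0.051  0.01 ]
s trayN [ 0.402 -0.048  0.01 ]
s trayR [ 0.404 -0.367  0.01 ]
s trayF [ 0.644 -0.368  0.01 ]
s y1 [ 0.529 -0.137  0.01 ]
s y2 [ 0.457 -0.119  0.01 ]
s y3 [ 0.529 -0.275  0.01 ]
s y4 [ 0.455 -0.287  0.01 ]
s cutAl [0.629 0.401 0.006]
s cutAr [0.508 0.369 0.006]
s cutCl [0.429 0.523 0.006]
s cutCr [0.336 0.503 0.006]
s cutBl [0.552 0.552 0.006]
s cutBr [0.53  0.468 0.006]
```

View pics/c1.png

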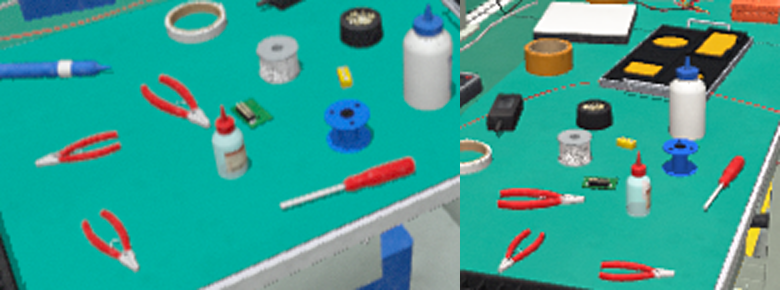

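View pics/wrist0.png

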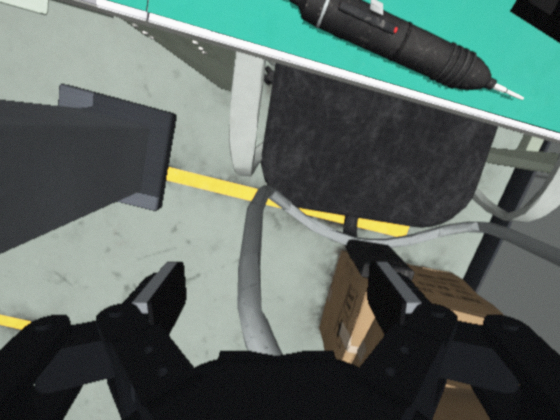

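Cutter A is about 125 mm long, against about 90 mm for B and C, so A is the one. Now over the tray with the wrist camera.

Call:
drive_tool:
  increments:
    - [85,[20,18,26],[0,0,-0.032]]
    - [85,[28,25,14],[0,0,-0.032]]
    - [85,[28,25,14],[0,0,-0.032]]
    - [85,[28,25,14],[0,0,-0.032]]
    - [85,[28,25,14],[0,0,-0.032]]
    - [85,[28,25,14],[0,0,-0.032]]
    - [85,[28,25,14],[0,0,-0.032]]
    - [85,[28,25,14],[0,0,-0.032]]

```text
time_s: 0.82
tool_pos: [0.3561, -0.3375, 0.378]
tool_rot: [-0.0, 1.0, -0.001, -0.0]
force: [-0.0, -1.1, 0.3]
opening: 0.0851
```

Call:
drive_tool:
  increments:
    - [85,[28,25,13],[0,0,0]]
    - [85,[28,25,13],[0,0,0]]
    - [85,[28,25,13],[0,0,0]]
    - [85,[28,25,13],[0,0,0]]
    - [85,[28,25,0],[0,0,0]]
    - [85,[0,0,0],[0,0,0]]
    - [85,[0,0,0],[0,0,0]]

```text
time_s: 1.4
tool_pos: [0.496, -0.2128, 0.4287]
tool_rot: [-0.0, 1.0, 0.001, -0.0]
force: [-0.4, -1.1, 1.1]
opening: 0.085
```

Run:
```python
from h import *
snap("wrist","w1");s=robot.sense();print(s["time_s"],s["tool_pos"],s["tool_rot"]);print(np.load("pics/w1.npz")["K"])
```

```text
1.45 [ 0.49519287 -0.21380036  0.42876521] [-1.22697839e-04  9.99999699e-01  5.48031372e-04 -5.36200003e-04]
[[304.91727174   0.         276.31534974]
 [  0.         304.91727174 213.92379462]
 [  0.           0.           1.        ]]
```

View pics/w1.png

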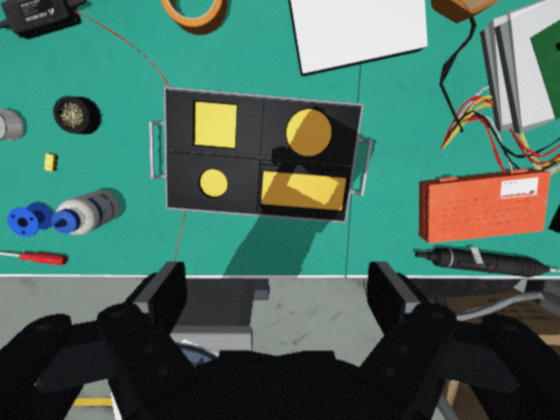

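Tray, nearly aligned with the axes: square (215,124), large round (308,132), small round (213,183), long rest (304,189). Now I segment the yellow floors.

Run:
```python
from h import *
im=cv2.imread("pics/w1.png");h=cv2.cvtColor(im,cv2.COLOR_BGR2HSV)
m=cv2.inRange(h,(17,120,50),(32,255,255));m=cv2.morphologyEx(m,cv2.MORPH_CLOSE,np.ones((5,5)))
n,l,st,c=cv2.connectedComponentsWithStats(m[80:225,160:365])
for i in range(1,n):
    if st[i,4]<200: continue
    pts=np.argwhere(l==i)[:,::-1]+[160,80]
    cen=c[i]+[160,80]; z=.02 if st[i,2]>60 else .01
    hull=cv2.convexHull(np.array([px2w("w1",*p,z)[:2] for p in pts],np.float32))
    print(cen.round(1),st[i],px2w("w1",*cen,z).round(4),cv2.minAreaRect(hull),cv2.minEnclosingCircle(hull))
tr=[px2w("w1",u,v,.02).round(3) for u,v in((167,88),(361,104),(349,220),(167,208))]
print(tr)
print("clean",px2w("w1",73,114,.036),"ipa top",px2w("w1",64,220,.137))
```

```text
[214.6 124. ] [  34   21   43   47 1876] [ 0.5712 -0.1077  0.01  ] ((0.5703462362289429, -0.10809837281703949), (0.07108249515295029, 0.07257673144340515), 85.66584777832031) ((0.5699604153633118, -0.10768009722232819), 0.04914160445332527)
[308.4 132.1] [ 126   28   46   49 1771] [ 0.5584 -0.2672  0.01  ] ((0.5578049421310425, -0.267489492893219), (0.07926898449659348, 0.07714732736349106), 0.644662618637085) ((0.557608962059021, -0.26672303676605225), 0.040255267173051834)
[213.  182.8] [ 39  89  29  29 650] [ 0.4707 -0.0996  0.01  ] ((0.4703364372253418, -0.09913843870162964), (0.05064039304852486, 0.04964815825223923), 43.73046112060547) ((0.4703752100467682, -0.09970416873693466), 0.02601420134305954)
[302.7 190.3] [ 101   91   86   41 2863] [ 0.4594 -0.2592  0.02  ] ((0.4590243101119995, -0.25936609506607056), (0.1475626528263092, 0.06273427605628967), 85.04520416259766) ((0.4593871235847473, -0.25999727845191956), 0.0783231258392334)
[array([ 0.627, -0.036,  0.02 ]), array([ 0.603, -0.351,  0.02 ]), array([ 0.405, -0.344,  0.02 ]), array([ 0.426, -0.017,  0.02 ])]
clean [0.58569687 0.11324088 0.036     ] ipa top [0.43896355 0.08695638 0.137     ]
```

Call:
drive_tool:
  increments:
    - [85,[0,40,0],[0,0,0]]
    - [85,[0,40,0],[0,0,0]]
    - [85,[0,40,0],[0,0,0]]
    - [85,[0,40,0],[0,0,0]]
    - [85,[0,40,0],[0,0,0]]
    - [85,[0,40,0],[0,0,0]]
    - [85,[0,40,0],[0,0,0]]
    - [85,[0,40,0],[0,0,0]]

```text
time_s: 2.12
tool_pos: [0.4945, 0.1064, 0.4294]
tool_rot: [0.0, 1.0, -0.001, 0.0]
force: [1.0, -0.6, 1.3]
opening: 0.0848
```

Call:
drive_tool:
  increments:
    - [85,[0,40,-20],[0,0,0]]
    - [85,[0,40,-20],[0,0,0]]
    - [85,[0,40,-20],[0,0,0]]
    - [85,[0,40,-20],[0,0,0]]
    - [85,[0,0,0],[0,0,0]]
    - [85,[0,0,0],[0,0,0]]

```text
time_s: 2.62
tool_pos: [0.4948, 0.255, 0.3534]
tool_rot: [0.001, 1.0, 0.0, -0.001]
force: [-0.3, -1.2, 0.4]
opening: 0.085
```

Run:
```python
from h import *
snap("wrist","w2");s=robot.sense();print(s["time_s"],s["tool_pos"],s["tool_rot"])
```

```text
2.6667 [0.49526399 0.25407333 0.35454145] [ 3.44851976e-04  9.99999859e-01 -2.20989161e-04 -3.37697454e-04]
```

View pics/w2.png

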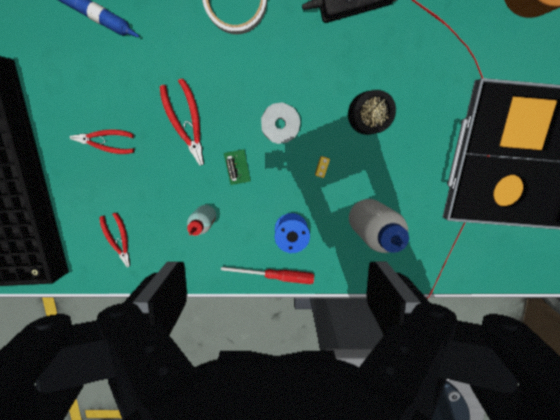

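Run:
```python
from h import *
im=cv2.imread("pics/w2.png");h=cv2.cvtColor(im,cv2.COLOR_BGR2HSV)
def W(k,u,v,z): print(k,px2w("w2",u,v,z).round(4))
W("flux tip",194,229,.09);W("flux foot-mid",203,214,.03)
W("ipa",392,238,.137);W("reel",292,232,.04)
# spool: bright, low-sat ; cleaner: dark or brass
def comp(m,x0,y0,x1,y1,z,k):
    m=m.copy();q=np.zeros_like(m);q[y0:y1,x0:x1]=m[y0:y1,x0:x1]
    cs=max(cv2.findContours(q,0,2)[0],key=cv2.contourArea)
    P=np.array([px2w("w2",*p[0],z)[:2] for p in cs],np.float32)
    print(k,cv2.boundingRect(cs),"circ",cv2.minEnclosingCircle(P),"rect",cv2.minAreaRect(P));return P
notgreen=cv2.bitwise_not(cv2.inRange(h,(70,80,30),(100,255,255)))
comp(notgreen,255,95,308,150,.04,"spool")
comp(notgreen,340,84,402,140,.036,"clean")
P=comp(cv2.dilate(notgreen,np.ones((3,3))),150,70,215,172,.006,"cutter")
for k,b in dict(A=(155,70,210,172),B=(62,120,140,160),C=(95,205,135,272)).items():
    P=comp(cv2.dilate(notgreen,np.ones((3,3))),*b,.006,k)
W("nose",199,162,.006);W("h1",166,83,.006);W("h2",182,81,.006);W("pivot",188,124,.006)
W("spool c",281,122,.04)
o=im[60:270,150:420];cv2.imwrite("pics/c2.png",cv2.resize(o,None,fx=2.8,fy=2.8,interpolation=2))
```

```text
flux tip [0.4342 0.3637 0.09  ]
flux foot-mid [0.438  0.3654 0.03  ]
ipa [0.439  0.1189 0.137 ]
reel [0.4128 0.231  0.04  ]
spool (261, 103, 39, 41) circ ((0.5698127150535583, 0.24955467879772186), 0.027211619541049004) rect ((0.5692989230155945, 0.24963822960853577), (0.05227129906415939, 0.051965050399303436), 0.05758579820394516)
clean (349, 91, 46, 43) circ ((0.5850192904472351, 0.12578335404396057), 0.03175441548228264) rect ((0.5839033722877502, 0.1249036192893982), (0.05465240776538849, 0.06128942221403122), 3.745605707168579)
cutter (158, 77, 47, 89) circ ((0.5687688589096069, 0.3883281350135803), 0.06394888460636139) rect ((0.5683795809745789, 0.386922687292099), (0.125919371843338, 0.05179685726761818), 16.737661361694336)
A (158, 77, 47, 89) circ ((0.5687688589096069, 0.3883281350135803), 0.06394888460636139) rect ((0.5683795809745789, 0.386922687292099), (0.125919371843338, 0.05179685726761818), 16.737661361694336)
B (69, 128, 66, 28) circ ((0.5471481680870056, 0.5140949487686157), 0.04941028356552124) rect ((0.5433343648910522, 0.5144768953323364), (0.03925088793039322, 0.09785034507513046), 0.04851238802075386)
C (98, 211, 33, 57) circ ((0.3868767023086548, 0.5124610066413879), 0.049336157739162445) rect ((0.3863396644592285, 0.5149189829826355), (0.09792536497116089, 0.042827874422073364), 9.117229461669922)
nose [0.5133 0.3721 0.006 ]
h1 [0.6246 0.4115 0.006 ]
h2 [0.6273 0.3885 0.006 ]
pivot [0.5687 0.3846 0.006 ]
spool c [0.5711 0.2483 0.04  ]
```

View pics/c2.png

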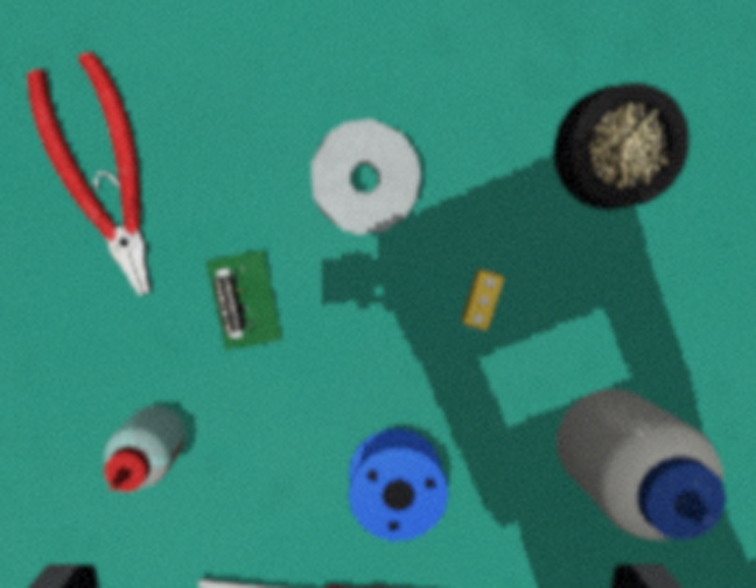

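Flux is at (0.434,0.365), spool at (0.570,0.249), cutter A at (0.568,0.387) with yaw about 0.25, and cleaner at about (0.583,0.124). All agree across views within about 1 cm. Flux first.

Call:
drive_tool:
  increments:
    - [70,[-15,28,-25],[0,0,0]]
    - [70,[-15,28,-25],[0,0,0]]
    - [70,[-15,28,-25],[0,0,0]]
    - [70,[-16,27,-25],[0,0,0]]
    - [70,[0,0,-34],[0,0,0]]
    - [70,[0,0,-30],[0,0,0]]
    - [70,[0,0,0],[0,0,0]]

```text
time_s: 3.25
tool_pos: [0.433, 0.3633, 0.1866]
tool_rot: [0.002, 1.0, -0.001, -0.003]
force: [-1.1, -0.1, -1.4]
opening: 0.0701
```

Run:
```python
from h import *
i=snap("wrist","w3");s=robot.sense();print(s["time_s"],s["tool_pos"],s["opening"],w2px("w3",[*s["tool_pos"][:2],.09]),w2px("w3",[*s["tool_pos"][:2],.05]))
a=cv2.imread("pics/w2.png");d=np.load("pics/w2.npz");print("wool",px2w("w2",375,112,.034),"hole",px2w("w2",280.4,123.6,.04))
```

```text
3.3 [0.43422192 0.36405191 0.18973033] 0.06974661016733201 [274.8130494  221.23188311] [274.840324   207.57524682]
wool [0.5843992  0.11956782 0.034     ] hole [0.56895983 0.24913927 0.04      ]
```

View pics/w3.png

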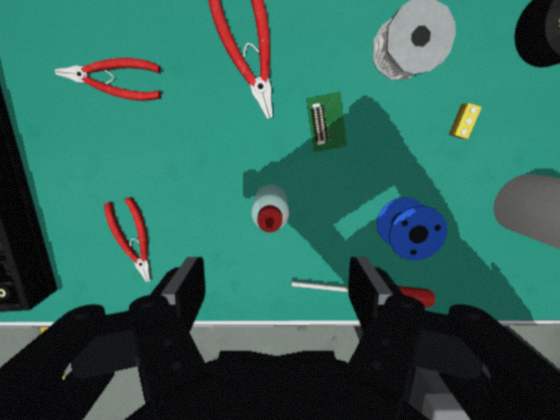

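The cap is at (269,219) against an expected (275,221): shift +4 mm in y, descend, grip.

Call:
drive_tool:
  increments:
    - [70,[0,4,-28],[0,0,0]]
    - [70,[0,0,-28],[0,0,0]]
    - [70,[0,0,-28],[0,0,0]]
    - [70,[0,0,-28],[0,0,0]]
    - [70,[0,0,-25],[0,0,0]]
    - [70,[0,0,0],[0,0,0]]
    - [20,[0,0,0],[0,0,0]]
    - [20,[0,0,0],[0,0,0]]
  grip_force: 30

```text
time_s: 3.97
tool_pos: [0.436, 0.3704, 0.0566]
tool_rot: [-0.001, 1.0, -0.001, 0.002]
force: [-1.0, 0.8, 0.8]
opening: 0.0469
```

Call:
drive_tool:
  increments:
    - [20,[0,0,0],[0,0,0]]
    - [20,[0,0,0],[0,0,0]]
    - [20,[0,0,0],[0,0,0]]
    - [20,[0,0,0],[0,0,0]]
    - [20,[0,0,0],[0,0,0]]

```text
time_s: 4.38
tool_pos: [0.4356, 0.3706, 0.0564]
tool_rot: [-0.001, 1.0, -0.0, 0.002]
force: [0.2, -3.3, 9.3]
opening: 0.0326
```

Call:
drive_tool:
  increments:
    - [20,[0,0,30],[0,0,0]]
    - [20,[0,0,40],[0,0,0]]
    - [20,[0,0,40],[0,0,0]]
    - [20,[0,0,40],[0,0,0]]
    - [20,[0,0,40],[0,0,0]]
    - [20,[3,-39,0],[0,0,0]]
    - [20,[3,-39,0],[0,0,0]]
    - [20,[3,-39,0],[0,0,0]]

```text
time_s: 5.05
tool_pos: [0.4431, 0.2519, 0.2459]
tool_rot: [-0.001, 1.0, 0.001, 0.002]
force: [1.2, -0.3, -0.8]
opening: 0.0321
```

Call:
drive_tool:
  increments:
    - [20,[3,-39,0],[0,0,0]]
    - [20,[3,-39,0],[0,0,0]]
    - [20,[3,-39,0],[0,0,0]]
    - [20,[3,-39,0],[0,0,0]]
    - [20,[3,-39,0],[0,0,0]]
    - [20,[3,-39,0],[0,0,0]]
    - [20,[3,-39,0],[0,0,0]]
    - [20,[3,-39,0],[0,0,0]]

```text
time_s: 5.72
tool_pos: [0.4671, -0.061, 0.2454]
tool_rot: [0.0, 1.0, -0.0, 0.001]
force: [0.7, 1.0, -0.2]
opening: 0.0322
```

Call:
drive_tool:
  increments:
    - [20,[2,-39,0],[0,0,0]]
    - [20,[0,0,0],[0,0,0]]
    - [20,[0,0,0],[0,0,0]]

```text
time_s: 5.97
tool_pos: [0.4692, -0.0996, 0.245]
tool_rot: [0.0, 1.0, -0.002, 0.001]
force: [-0.1, 0.1, -0.8]
opening: 0.0322
```

Call:
drive_tool:
  increments:
    - [20,[1,0,-30],[0,0,0]]
    - [20,[0,0,-35],[0,0,0]]
    - [20,[0,0,-35],[0,0,0]]
    - [20,[0,0,-35],[0,0,0]]
    - [20,[0,0,-28],[0,0,0]]
    - [20,[0,0,-7],[0,0,0]]
    - [20,[0,0,-5],[0,0,0]]
    - [20,[0,0,0],[0,0,0]]

```text
time_s: 6.63
tool_pos: [0.4728, -0.0978, 0.0705]
tool_rot: [0.001, 1.0, 0.001, 0.003]
force: [2.7, -3.1, 5.6]
opening: 0.0323
```

Call:
drive_tool:
  increments:
    - [20,[-1,-1,-2],[0,0,0]]
    - [20,[0,0,-2],[0,0,0]]
    - [20,[0,0,0],[0,0,0]]
    - [20,[0,0,0],[0,0,0]]

```text
time_s: 6.97
tool_pos: [0.4711, -0.0987, 0.0663]
tool_rot: [0.001, 1.0, 0.0, 0.002]
force: [6.1, -0.5, 1.1]
opening: 0.0324
```

Call:
drive_tool:
  increments:
    - [60,[0,0,0],[0,0,0]]
    - [60,[0,0,0],[0,0,0]]
    - [60,[0,0,0],[0,0,0]]
    - [60,[0,0,0],[0,0,0]]
    - [60,[0,0,30],[0,0,0]]
    - [60,[0,0,38],[0,0,0]]
    - [60,[0,0,38],[0,0,0]]
    - [60,[0,0,38],[0,0,0]]

```text
time_s: 7.63
tool_pos: [0.4685, -0.0987, 0.2103]
tool_rot: [-0.0, 1.0, -0.0, -0.001]
force: [-0.2, 0.7, -1.0]
opening: 0.0599
```

Call:
drive_tool:
  increments:
    - [85,[0,0,38],[0,0,0]]
    - [85,[0,0,0],[0,0,0]]
    - [85,[0,0,0],[0,0,0]]

```text
time_s: 7.88
tool_pos: [0.4697, -0.0991, 0.2486]
tool_rot: [0.001, 1.0, -0.0, 0.002]
force: [-0.5, -0.2, -0.7]
opening: 0.0851
```

Run:
```python
from h import *
snap("wrist","w4");s=robot.sense();print(s["time_s"],s["tool_pos"],s["force"],w2px("w4",[.4705,-.0995,.105]),w2px("w4",[.4705,-.0995,.01]))
```

```text
7.9333 [ 0.46892147 -0.09885997  0.24685299] [-0.49917924 -0.33918561 -0.15742539] [276.63796441 207.42595764] [276.49506984 187.97174699]
```

View pics/w4.png

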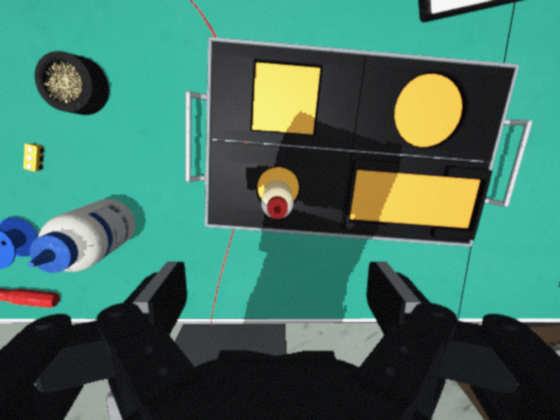

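Flux stands in its recess: cap at (277,208), expected (277,207). Spool next.

Call:
drive_tool:
  increments:
    - [85,[11,39,0],[0,0,0]]
    - [85,[11,39,0],[0,0,0]]
    - [85,[11,39,0],[0,0,0]]
    - [85,[11,39,0],[0,0,0]]
    - [85,[11,39,0],[0,0,0]]
    - [85,[11,39,0],[0,0,0]]
    - [85,[11,39,0],[0,0,0]]
    - [85,[12,38,0],[0,0,0]]

```text
time_s: 8.6
tool_pos: [0.5574, 0.2141, 0.2446]
tool_rot: [0.001, 1.0, 0.0, -0.002]
force: [0.8, -1.3, 0.7]
opening: 0.0852
```

Call:
drive_tool:
  increments:
    - [85,[12,37,0],[0,0,0]]
    - [85,[0,0,-30],[0,0,0]]
    - [85,[0,0,-40],[0,0,0]]
    - [85,[0,0,-40],[0,0,0]]
    - [85,[0,0,0],[0,0,0]]

```text
time_s: 9.02
tool_pos: [0.5655, 0.2476, 0.1275]
tool_rot: [0.003, 1.0, 0.0, -0.007]
force: [-1.0, 0.2, -1.7]
opening: 0.0851
```

Run:
```python
from h import *
im=snap("wrist","w5");s=robot.sense();p=s["tool_pos"];print(s["time_s"],p,robot.nose_length)
for q in (p,[.569,.2492,0]): print(w2px("w5",[*q[:2],.04]))
h=cv2.cvtColor(im,cv2.COLOR_BGR2HSV);m=cv2.bitwise_not(cv2.inRange(h,(70,80,30),(100,255,255)))
cv2.imwrite("pics/w5c.png",cv2.resize(im[100:320,150:420],None,fx=2,fy=2))
```

```text
9.0667 [0.56741233 0.24811801 0.13200255] 0.022
[274.94748715 223.05750165]
[273.42535927 220.93910473]
```

View pics/w5c.png

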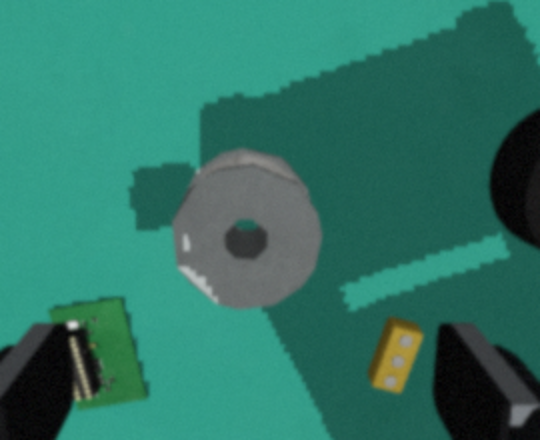

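The spool top is centred at (274,218), against (275,223) for the TCP: correct +3 mm in x, descend, grip.

Call:
drive_tool:
  increments:
    - [85,[3,1,-33],[0,0,0]]
    - [85,[0,0,-35],[0,0,0]]
    - [85,[0,0,-30],[0,0,0]]
    - [85,[0,0,0],[0,0,0]]
    - [85,[0,0,0],[0,0,0]]

```text
time_s: 9.48
tool_pos: [0.5735, 0.25, 0.0398]
tool_rot: [0.0, 1.0, -0.0, -0.0]
force: [0.1, 0.7, 2.3]
opening: 0.0847
```

Call:
drive_tool:
  increments:
    - [40,[0,0,0],[0,0,0]]
    - [40,[0,0,0],[0,0,0]]
    - [40,[0,0,0],[0,0,0]]
    - [40,[0,0,0],[0,0,0]]
    - [40,[0,0,0],[0,0,0]]
    - [40,[0,0,0],[0,0,0]]
  grip_force: 60

```text
time_s: 9.98
tool_pos: [0.5744, 0.2504, 0.0416]
tool_rot: [-0.001, 1.0, -0.0, 0.002]
force: [-2.8, -2.1, 12.1]
opening: 0.0522
```

Grip is a bit high; regrip 6 mm lower.

Call:
drive_tool:
  increments:
    - [66,[0,0,0],[0,0,0]]
    - [66,[0,0,0],[0,0,0]]
    - [66,[0,0,-6],[0,0,0]]
    - [66,[0,0,0],[0,0,0]]
    - [40,[0,0,0],[0,0,0]]
    - [40,[0,0,0],[0,0,0]]
    - [40,[0,0,0],[0,0,0]]
    - [40,[0,0,0],[0,0,0]]

```text
time_s: 10.65
tool_pos: [0.5732, 0.25, 0.0328]
tool_rot: [-0.0, 1.0, -0.0, -0.0]
force: [-0.3, 0.5, 0.9]
opening: 0.0523
```

Call:
drive_tool:
  increments:
    - [40,[0,0,0],[0,0,0]]
    - [40,[0,0,0],[0,0,0]]
    - [40,[0,0,5],[0,0,0]]
    - [40,[0,0,35],[0,0,0]]
    - [40,[0,0,40],[0,0,0]]
    - [40,[0,0,40],[0,0,0]]
    - [40,[0,0,40],[0,0,0]]
    - [40,[0,0,40],[0,0,0]]

```text
time_s: 11.32
tool_pos: [0.5726, 0.2497, 0.2347]
tool_rot: [0.0, 1.0, -0.0, -0.0]
force: [0.5, 0.4, -4.3]
opening: 0.0524
```

Call:
drive_tool:
  increments:
    - [40,[0,-40,0],[0,0,0]]
    - [40,[0,-40,0],[0,0,0]]
    - [40,[0,-40,0],[0,0,0]]
    - [40,[0,-40,0],[0,0,0]]
    - [40,[0,-40,0],[0,0,0]]
    - [40,[0,-40,0],[0,0,0]]
    - [40,[0,-40,0],[0,0,0]]
    - [40,[0,-40,0],[0,0,0]]

```text
time_s: 11.98
tool_pos: [0.5725, -0.0719, 0.2328]
tool_rot: [-0.0, 1.0, -0.0, -0.0]
force: [0.7, -0.3, -3.5]
opening: 0.0524
```

Call:
drive_tool:
  increments:
    - [40,[-2,-38,0],[0,0,0]]
    - [40,[0,0,-30],[0,0,0]]
    - [40,[0,0,-40],[0,0,0]]
    - [40,[0,0,-40],[0,0,0]]
    - [40,[0,0,-40],[0,0,0]]
    - [40,[0,0,-20],[0,0,0]]
    - [40,[0,0,0],[0,0,0]]
    - [40,[0,0,0],[0,0,0]]

```text
time_s: 12.65
tool_pos: [0.5709, -0.108, 0.0626]
tool_rot: [-0.0, 1.0, -0.0, -0.001]
force: [0.0, -0.1, -1.4]
opening: 0.0522
```

Lower the last 19 mm gently.

Call:
drive_tool:
  increments:
    - [40,[0,0,-9],[0,0,0]]
    - [40,[0,0,-5],[0,0,0]]
    - [40,[0,0,-3],[0,0,0]]
    - [40,[0,0,-2],[0,0,0]]
    - [40,[0,0,0],[0,0,0]]
    - [40,[0,0,0],[0,0,0]]

```text
time_s: 13.15
tool_pos: [0.5713, -0.108, 0.0441]
tool_rot: [0.0, 1.0, -0.0, 0.0]
force: [-0.4, 0.1, -2.6]
opening: 0.0525
```

Call:
drive_tool:
  increments:
    - [40,[0,0,-2],[0,0,0]]
    - [40,[0,0,0],[0,0,0]]
    - [40,[0,0,0],[0,0,0]]

```text
time_s: 13.4
tool_pos: [0.5716, -0.1081, 0.0427]
tool_rot: [0.0, 1.0, -0.0, 0.001]
force: [-2.9, 1.0, 6.3]
opening: 0.0522
```

Call:
drive_tool:
  increments:
    - [64,[0,0,0],[0,0,0]]
    - [64,[0,0,0],[0,0,0]]
    - [64,[0,0,0],[0,0,0]]
    - [64,[0,0,20],[0,0,0]]
    - [64,[0,0,38],[0,0,0]]
    - [64,[0,0,38],[0,0,0]]
    - [85,[0,0,0],[0,0,0]]
    - [85,[0,0,0],[0,0,0]]

```text
time_s: 14.07
tool_pos: [0.5722, -0.1083, 0.1398]
tool_rot: [0.001, 1.0, -0.0, 0.002]
force: [-0.1, 0.8, 0.8]
opening: 0.0844
```

Call:
drive_tool:
  increments:
    - [85,[2,38,5],[0,0,0]]
    - [85,[2,38,0],[0,0,0]]
    - [85,[2,38,0],[0,0,0]]
    - [85,[2,38,0],[0,0,0]]
    - [85,[2,38,0],[0,0,0]]
    - [85,[2,38,0],[0,0,0]]
    - [85,[0,0,0],[0,0,0]]
    - [85,[0,0,0],[0,0,0]]

```text
time_s: 14.73
tool_pos: [0.5824, 0.1216, 0.1412]
tool_rot: [0.0, 1.0, 0.001, -0.001]
force: [-0.1, -0.5, 0.2]
opening: 0.0846
```

Run:
```python
from h import *
im=snap("wrist","w6");s=robot.sense();p=s["tool_pos"];print(s["time_s"],p,w2px("w6",[*p[:2],.034]),w2px("w6",[.5705,-.108,.05]))
cv2.imwrite("pics/w6c.png",im[90:320,150:560])
```

```text
14.7833 [0.58255474 0.12023074 0.14141514] [278.02146356 218.95485911] [586.83773463 241.601388  ]
```

View pics/w6c.png

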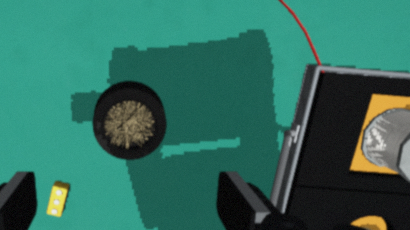

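Wool at (278,214), TCP projects to (278,219): +3 mm in x, descend, grip. The spool also sits in the square recess.

Call:
drive_tool:
  increments:
    - [85,[3,0,-30],[0,0,0]]
    - [85,[0,0,-38],[0,0,0]]
    - [85,[0,0,-30],[0,0,0]]
    - [85,[0,0,-10],[0,0,0]]
    - [85,[0,0,0],[0,0,0]]
    - [85,[0,0,0],[0,0,0]]

```text
time_s: 15.28
tool_pos: [0.5866, 0.1192, 0.0353]
tool_rot: [0.0, 1.0, -0.001, -0.0]
force: [0.3, 0.4, 0.9]
opening: 0.0852
```

Call:
drive_tool:
  increments:
    - [50,[0,0,0],[0,0,0]]
    - [50,[0,0,0],[0,0,0]]
    - [50,[0,0,0],[0,0,0]]
    - [50,[0,0,0],[0,0,0]]
    - [50,[0,0,0],[0,0,0]]
  grip_force: 40

```text
time_s: 15.7
tool_pos: [0.5872, 0.1199, 0.037]
tool_rot: [-0.0, 1.0, -0.0, 0.001]
force: [-2.5, -2.2, 10.1]
opening: 0.0568
```

Opening is 57 mm, so it holds the narrow rim; regrip 6 mm lower.

Call:
drive_tool:
  increments:
    - [78,[0,0,0],[0,0,0]]
    - [78,[0,0,0],[0,0,0]]
    - [78,[0,0,-6],[0,0,0]]
    - [78,[0,0,0],[0,0,0]]
    - [50,[0,0,0],[0,0,0]]
    - [50,[0,0,0],[0,0,0]]
    - [50,[0,0,0],[0,0,0]]
    - [50,[0,0,0],[0,0,0]]

```text
time_s: 16.37
tool_pos: [0.5861, 0.12, 0.0291]
tool_rot: [-0.0, 1.0, -0.0, -0.0]
force: [-3.0, -0.6, 4.6]
opening: 0.0574
```

Call:
drive_tool:
  increments:
    - [50,[0,0,0],[0,0,0]]
    - [50,[0,0,0],[0,0,0]]
    - [50,[0,0,4],[0,0,0]]
    - [50,[0,0,20],[0,0,0]]
    - [50,[0,0,30],[0,0,0]]
    - [50,[0,0,30],[0,0,0]]
    - [50,[0,0,30],[0,0,0]]
    - [50,[0,0,30],[0,0,0]]

```text
time_s: 17.03
tool_pos: [0.5859, 0.12, 0.1743]
tool_rot: [0.0, 1.0, -0.0, -0.0]
force: [-1.1, 0.2, -0.8]
opening: 0.0575
```

Call:
drive_tool:
  increments:
    - [50,[-3,-39,10],[0,0,0]]
    - [50,[-3,-39,10],[0,0,0]]
    - [50,[-3,-39,0],[0,0,0]]
    - [50,[-3,-39,0],[0,0,0]]
    - [50,[-3,-39,0],[0,0,0]]
    - [50,[-3,-39,0],[0,0,0]]
    - [50,[-3,-39,0],[0,0,0]]
    - [50,[-3,-39,0],[0,0,0]]

```text
time_s: 17.7
tool_pos: [0.5617, -0.1939, 0.193]
tool_rot: [0.0, 1.0, -0.0, 0.0]
force: [0.6, -0.8, -0.6]
opening: 0.0576
```

Call:
drive_tool:
  increments:
    - [50,[-2,-39,0],[0,0,0]]
    - [50,[-2,-36,0],[0,0,0]]
    - [50,[0,0,-35],[0,0,0]]
    - [50,[0,0,-40],[0,0,0]]
    - [50,[0,0,-40],[0,0,0]]
    - [50,[0,0,-17],[0,0,0]]
    - [50,[0,0,0],[0,0,0]]
    - [50,[0,0,0],[0,0,0]]

```text
time_s: 18.37
tool_pos: [0.5581, -0.267, 0.0607]
tool_rot: [-0.0, 1.0, -0.0, -0.0]
force: [-0.7, -0.6, -0.3]
opening: 0.0578
```

Call:
drive_tool:
  increments:
    - [50,[0,0,-10],[0,0,0]]
    - [50,[0,0,-5],[0,0,0]]
    - [50,[0,0,-3],[0,0,0]]
    - [50,[0,0,-2],[0,0,0]]
    - [50,[0,0,0],[0,0,0]]
    - [50,[0,0,0],[0,0,0]]

```text
time_s: 18.87
tool_pos: [0.5583, -0.2671, 0.0411]
tool_rot: [0.0, 1.0, -0.0, 0.0]
force: [-0.3, 1.0, -0.6]
opening: 0.0578
```

Call:
drive_tool:
  increments:
    - [50,[0,0,-1.5],[0,0,0]]
    - [50,[0,0,0],[0,0,0]]
    - [50,[0,0,-1],[0,0,0]]
    - [50,[0,0,0],[0,0,0]]
    - [50,[0,0,0],[0,0,0]]

```text
time_s: 19.28
tool_pos: [0.5583, -0.2671, 0.0391]
tool_rot: [0.0, 1.0, -0.0, 0.0]
force: [-3.1, 1.7, 7.5]
opening: 0.0577
```

Call:
drive_tool:
  increments:
    - [78,[0,0,0],[0,0,0]]
    - [78,[0,0,0],[0,0,0]]
    - [78,[0,0,0],[0,0,0]]
    - [78,[0,0,20],[0,0,0]]
    - [78,[0,0,38],[0,0,0]]
    - [78,[0,0,40],[0,0,0]]
    - [78,[0,20,35],[0,0,0]]
    - [78,[0,35,20],[0,0,0]]

```text
time_s: 19.95
tool_pos: [0.5591, -0.2141, 0.1953]
tool_rot: [0.001, 1.0, -0.002, 0.002]
force: [0.1, 0.3, 0.1]
opening: 0.0782
```

Call:
drive_tool:
  increments:
    - [85,[0,40,0],[0,0,0.032]]
    - [85,[0,40,0],[0,0,0.032]]
    - [85,[0,40,0],[0,0,0.032]]
    - [85,[0,40,0],[0,0,0.032]]
    - [85,[0,40,0],[0,0,0.032]]
    - [85,[0,40,0],[0,0,0.032]]
    - [85,[0,40,0],[0,0,0.032]]
    - [85,[0,40,0],[0,0,0.032]]

```text
time_s: 20.62
tool_pos: [0.5579, 0.1099, 0.1913]
tool_rot: [-0.0, 0.992, 0.128, 0.0]
force: [0.4, -0.5, -0.8]
opening: 0.085
```

Call:
drive_tool:
  increments:
    - [85,[0,40,0],[0,0,0]]
    - [85,[0,40,0],[0,0,0]]
    - [85,[0,40,0],[0,0,0]]
    - [85,[0,40,0],[0,0,0]]
    - [85,[2,40,0],[0,0,0]]
    - [85,[4,40,-20],[0,0,0]]
    - [85,[4,39,-20],[0,0,0]]
    - [85,[0,0,0],[0,0,0]]

```text
time_s: 21.28
tool_pos: [0.5655, 0.3869, 0.1491]
tool_rot: [0.0, 0.992, 0.13, -0.002]
force: [0.2, -0.5, -1.1]
opening: 0.085
```

Run:
```python
from h import *
im=snap("wrist","w7");s=robot.sense();p=s["tool_pos"];print(s["time_s"],p,s["tool_rot"],s["joint_positions"].round(2),w2px("w7",[*p[:2],.006]))
cv2.imwrite("pics/w7c.png",im[90:350])
```

```text
21.3333 [0.56614334 0.38436099 0.15070612] [ 6.18988744e-04  9.91615013e-01  1.29213516e-01 -1.77491119e-03] [0.53 0.7  1.35 0.   1.1  1.84] [279.23703807 207.31353554]
```

View pics/w7c.png

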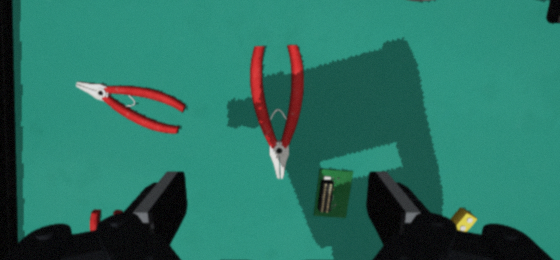

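Run:
```python
from h import *
n=px2w("w7",279,268,.006);k=px2w("w7",277,135.5,.006);c=(n+k)/2;d=k-n
print(n,k,c,np.linalg.norm(d),np.arctan2(d[1],d[0]))
```

```text
[0.50889469 0.369219   0.006     ] [0.62557743 0.40225878 0.006     ] [0.56723606 0.38573889 0.006     ] 0.12127031975742586 0.27593576808682685
```

Cutter centre is (0.567,0.386) with yaw 0.276, matching the earlier measurement. Descend and grip.

Call:
drive_tool:
  increments:
    - [85,[1,1,-30],[0,0,0.02]]
    - [85,[0,0,-38],[0,0,0]]
    - [85,[0,0,-35],[0,0,0]]
    - [85,[0,0,-17],[0,0,0]]
    - [85,[0,0,0],[0,0,0]]
    - [60,[0,0,0],[0,0,0]]
    - [60,[0,0,0],[0,0,0]]

```text
time_s: 21.92
tool_pos: [0.5699, 0.3831, 0.036]
tool_rot: [-0.001, 0.991, 0.137, 0.001]
force: [0.3, -0.0, 1.3]
opening: 0.0634
```

Call:
drive_tool:
  increments:
    - [50,[-1,2,-6],[0,0,0]]
    - [50,[0,0,-4],[0,0,0]]
    - [50,[0,0,0],[0,0,0]]
    - [50,[0,0,0],[0,0,0]]

```text
time_s: 22.25
tool_pos: [0.5676, 0.3851, 0.024]
tool_rot: [-0.0, 0.99, 0.138, 0.0]
force: [1.2, 0.5, 0.0]
opening: 0.0502
```

Call:
drive_tool:
  increments:
    - [20,[0,0,0],[0,0,0]]
    - [20,[0,0,0],[0,0,0]]
    - [20,[0,0,0],[0,0,0]]
    - [20,[0,0,0],[0,0,0]]
    - [20,[0,0,0],[0,0,0]]
  grip_force: 40

```text
time_s: 22.67
tool_pos: [0.568, 0.3852, 0.0243]
tool_rot: [-0.0, 0.991, 0.137, 0.0]
force: [-0.9, 0.0, 4.9]
opening: 0.0328
```

Call:
drive_tool:
  increments:
    - [20,[0,0,4],[0,0,0]]
    - [20,[0,0,20],[0,0,0]]
    - [20,[0,0,38],[0,0,0]]
    - [20,[0,0,38],[0,0,0]]
    - [20,[0,0,38],[0,0,0]]
    - [20,[0,0,30],[0,0,0]]

```text
time_s: 23.17
tool_pos: [0.5678, 0.3851, 0.1948]
tool_rot: [-0.0, 0.991, 0.137, 0.001]
force: [1.1, 1.4, -0.2]
opening: 0.0328
```

Call:
drive_tool:
  increments:
    - [20,[-6,-34,15],[0,0,0.07]]
    - [20,[-6,-34,15],[0,0,0.07]]
    - [20,[-6,-38,0],[0,0,0.07]]
    - [20,[-6,-38,0],[0,0,0.07]]
    - [20,[-6,-38,0],[0,0,0.07]]
    - [20,[-6,-38,0],[0,0,0.07]]
    - [20,[-6,-38,0],[0,0,0.07]]
    - [20,[-6,-38,0],[0,0,0.07]]

```text
time_s: 23.83
tool_pos: [0.5188, 0.0874, 0.2217]
tool_rot: [-0.0, 0.913, 0.408, -0.0]
force: [1.7, -0.1, -0.9]
opening: 0.0329
```

Call:
drive_tool:
  increments:
    - [20,[-6,-38,0],[0,0,0.07]]
    - [20,[-6,-38,0],[0,0,0.07]]
    - [20,[-6,-38,0],[0,0,0.07]]
    - [20,[-6,-38,0],[0,0,0.07]]
    - [20,[-6,-38,0],[0,0,0.07]]
    - [20,[-7,-38,0],[0,0,0.07]]
    - [20,[-7,-38,0],[0,0,0.07]]
    - [20,[-7,-38,0],[0,0,0.07]]

```text
time_s: 24.5
tool_pos: [0.4677, -0.2167, 0.2218]
tool_rot: [-0.0, 0.765, 0.644, -0.0]
force: [0.5, 1.0, -0.3]
opening: 0.0326
```

Call:
drive_tool:
  increments:
    - [20,[-10,-40,0],[0,0,0.09]]
    - [20,[0,0,0],[0,0,0]]
    - [20,[0,0,0],[0,0,0]]

```text
time_s: 24.75
tool_pos: [0.4578, -0.2565, 0.2215]
tool_rot: [-0.0, 0.738, 0.675, -0.0]
force: [0.4, -0.2, -1.0]
opening: 0.0332
```

Call:
drive_tool:
  increments:
    - [20,[1,-3,-30],[0,0,0]]
    - [20,[0,0,-40],[0,0,0]]
    - [20,[0,0,-40],[0,0,0]]
    - [20,[0,0,-40],[0,0,0]]
    - [20,[0,0,-10],[0,0,0]]
    - [20,[0,0,0],[0,0,0]]
    - [20,[0,0,-6],[0,0,0]]
    - [20,[0,0,0],[0,0,0]]

```text
time_s: 25.42
tool_pos: [0.4606, -0.2582, 0.0571]
tool_rot: [0.001, 0.736, 0.676, 0.0]
force: [-0.3, -0.6, -1.4]
opening: 0.033
```

Call:
drive_tool:
  increments:
    - [20,[0,0,-5],[0,0,0]]
    - [20,[0,0,-2],[0,0,0]]
    - [20,[0,0,-2],[0,0,0]]
    - [20,[0,0,0],[0,0,0]]
    - [20,[0,0,0],[0,0,0]]

```text
time_s: 25.83
tool_pos: [0.4598, -0.2581, 0.047]
tool_rot: [0.0, 0.737, 0.676, 0.0]
force: [0.4, -0.5, -0.7]
opening: 0.033
```

Call:
drive_tool:
  increments:
    - [20,[0,-1,-2],[0,0,0]]
    - [20,[0,0,-1],[0,0,0]]
    - [20,[0,0,0],[0,0,0]]
    - [20,[0,0,0],[0,0,0]]

```text
time_s: 26.17
tool_pos: [0.4598, -0.2592, 0.0442]
tool_rot: [0.0, 0.737, 0.676, -0.0]
force: [-1.5, 0.4, 7.9]
opening: 0.0328
```

Call:
drive_tool:
  increments:
    - [50,[0,0,0],[0,0,0]]
    - [50,[0,0,0],[0,0,0]]
    - [50,[0,0,0],[0,0,0]]
    - [50,[0,0,20],[0,0,0]]
    - [50,[0,0,38],[0,0,0]]
    - [50,[0,0,40],[0,0,0]]
    - [50,[0,0,40],[0,0,0]]
    - [50,[0,0,40],[0,0,0]]

```text
time_s: 26.83
tool_pos: [0.4593, -0.2587, 0.2236]
tool_rot: [-0.0, 0.737, 0.676, -0.0]
force: [0.8, 0.1, -0.3]
opening: 0.0501
```

Call:
drive_tool:
  increments:
    - [50,[0,20,35],[0,0,-0.12]]
    - [50,[0,20,35],[0,0,-0.12]]
    - [50,[0,20,35],[0,0,-0.12]]
    - [50,[0,20,35],[0,0,-0.12]]
    - [50,[0,20,35],[0,0,-0.12]]
    - [50,[0,20,10],[0,0,-0.12]]
    - [50,[0,0,0],[0,0,-0.12]]
    - [50,[0,0,0],[0,0,0]]

```text
time_s: 27.5
tool_pos: [0.4598, -0.1382, 0.4076]
tool_rot: [0.001, 0.949, 0.315, 0.001]
force: [-0.5, -0.0, -0.3]
opening: 0.0502
```

Run:
```python
from h import *
snap("wrist","w8");s=robot.sense();print(s["time_s"],s["tool_pos"],s["force"])
im=cv2.imread("pics/w8.png")
N=dict(f=(.4705,-.0995,.105),s=(.5707,-.1079,.05),c=(.558,-.267,.044),k=(.459,-.2593,.03))
for k,v in N.items():
    u=w2px("w8",v);print(k,u.round(0));cv2.drawMarker(im,tuple(int(a) for a in u),(255,0,255),0,8)
snap("side","side9")
b=cv2.imread("pics/side9.png")[150:320,170:340]
cv2.imwrite("pics/w8m.png",np.hstack([im[:420,:],cv2.resize(b,(240,240)).repeat(1,0) if 0 else np.vstack([cv2.resize(b,(240,240)),np.zeros((180,240,3),np.uint8)])]))
```

```text
27.55 [ 0.45962793 -0.13870173  0.40673186] [ 0.80524405 -0.77183753 -0.00720025]
f [258. 157.]
s [305. 102.]
c [378. 173.]
k [333. 215.]
```

View pics/w8m.png

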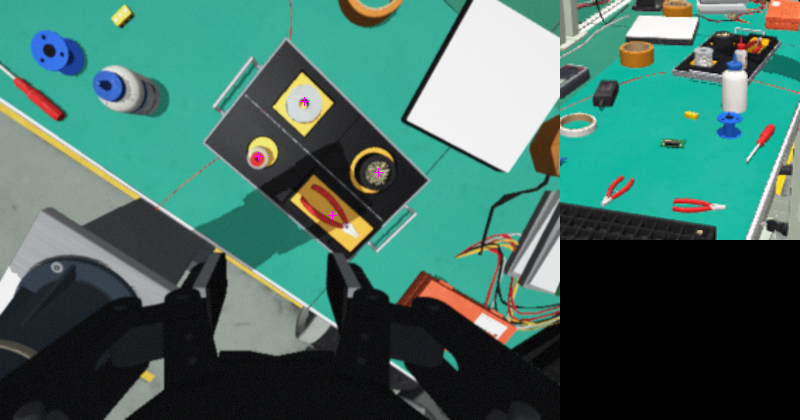

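All four sit on their targets: flux cap (258,157), spool hole (305,102), wool (378,173) and cutters lengthwise around (331,213). The blue reel and cleaner bottle are upright and appear unmoved. Handing in.

Run:
```python
from h import *
print(robot.finish_job())
```

```text
the job is handed in; nothing more can be done
None
```

I placed all four parts in the soldering tray and handed the job in at about 27.6 s of the 112 s allowed. No verdict was reported.

- **Placing:** the flux bottle is in the small round recess, the spool in the square one and the tip cleaner in the large round one. The red side cutters lie between the rails of the long rest. I chose the largest of the three pairs: it measured about 125 mm, the other two about 90 to 100 mm.
- **Position check:** in the last wrist picture all four sit within a few pixels (a few mm) of their computed nest centres.
- **Height check:** I did not measure final heights in a picture. The spool, cleaner and cutters each pressed back with 6–8 N at the expected floor height before release. The flux bottle gave no clear upward push. I released it at the expected height, and afterwards its cap appeared within a pixel of where it should be.
- **Look-alikes:** the cleaner bottle and the empty reel stand upright and look unmoved in the last wrist and side pictures. I judged this by eye rather than measuring it.
- **Regrips:** I gripped the spool and the tip cleaner too high at first and regripped each 6 mm lower before lifting.

No check failed or disagreed.

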